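# Load a freshly glued printing block into the glue press

### The job

The flower block has just been glued and must set under the heavy plate of the small glue press, so slide it and do not grip, tip or lift it. Press the long lever down until the spring latch catches it and holds the plate up, let go, and push the block along the guides until it is fully home against the back stop; then press the latch's thumb-piece down so that the lever is freed and the plate comes down onto the block. Use fingertips only, raise the plate with the lever and never by hand, leave the things lying around where they are, and finish clear of everything.

Things in the scene. Friction and masses are not known exactly. Their poses are not given: they have to be found in the camera images.
- glue_press: Fixed grey frame of the glue press. Origin on the worktop under the bed; x runs along the bed from the loading end to the back stop, y towards the lever, z up. In mm in this frame: base x -160..115, y -68..68, bed surface z 12; hinge axis of the plate (along y) at x 95, z 43, in cheeks at y +-60; fork of the lever at x -5, y 128, 88 high; latch at y 242; lever and latch stand on a foot 8 high.
- bed_home (a point): Point on the bed (press frame 20, 0, 12 mm), axes as the press: the centre of the block's underside is here when the block is fully home. The back stop's face is 51 mm beyond, 20 mm high. Guides 10 mm high stand 88 mm apart from 48 mm before this point to the stop, and flare to about 120 mm apart at the loading end.
- plate: Heavy dark steel plate, about 2.8 kg, 104 mm wide, 10 thick, a damped flap hinged at the back; origin on the hinge, y along it. Its front edge is 112 mm before the hinge. A lug on its left rests on the lever's short end. At the start it lies on its stops, front edge 16 mm above the bed, so the 26 mm block cannot enter. Freed, it sinks in about 1 s.
- plate_edge (a point): Middle of the lower front edge of the plate. Height over the worktop: 28 mm at rest, 38 with the plate level on the block, about 63 with the lever latched. Then the front edge's upper side with its bolts is about 76 mm high, the slab bolted on farther back about 92. When the block is home its near 14 mm stay out in front of the plate.
- lift_lever: Cranked steel lever in the fork, origin on its pivot (74 mm high), turning about the press's x. The short arm (65 mm) goes under the plate's lug; the long arm (bar 14 mm wide, 190 mm long) goes off along the press's +y. At rest it points 24 degrees up; it latches at about 8 degrees below level; end stop 11.5 below. Pressing the pad takes 4 to 17 N, most where it forces the latch aside.
- lever_pad (a point): Middle of the upper face of the black pad (30 x 44 mm) on the lever's long end, 175 mm from the pivot along the arm and 9 mm above its centre line: about 153 mm above the worktop at rest, 58 when latched, 48 at the end stop. It moves in an arc about the pivot. This point's axes equal the press's at rest and turn with the lever.
- latch_thumb (a point): Middle of the upper face of the latch's thumb-piece, a ribbed steel tab 28 x 34 mm on the loading-end side of the lever, 80 mm from the bar, 47 mm above the worktop. A spring holds it up. It swings about an axis along the press's y, 83 mm away in x and 27 below. Pressed down about 10 mm (3 to 6 N) it frees the lever; it can go down about 22 mm and returns by itself.
- latch: The spring latch with the hooked nose that snaps over the lever bar. Origin on its hinge axis, 20 mm above the worktop, below the lever bar.
- block_star: The block to load: linoleum with a large raised flower, on chipboard, 102 x 76 x 26 mm (board 22 mm, relief 4 mm), about 0.15 kg, lying on the loading end of the bed with its 102 mm side along the bed. Origin at the centre of its underside, x along the 102 mm side, z up.
- block_cat: Bystander: a narrower block, 58 x 100 x 26 mm, with an animal relief, left of the loading end.
- block_fish: Bystander: a narrower block, 60 x 96 x 26 mm, with a fish relief, behind the lever.
- cutter_v: Bystander: a lino cutter with red handle, 29 x 106 x 28 mm.
- cutter_u: Bystander: a lino cutter with wooden handle, 29 x 106 x 28 mm.
- baren: Bystander: a round baren with a grip, 105 mm across, 34 mm high, on the right of the press.
- ink_tube_0: Bystander: a white ink tube, 47 x 156 x 31 mm, behind the press.
- lid_spare: Bystander: a black jar lid, 77 mm across, 16 mm high.
Things that resemble listed ones, but are neither listed nor needed, are in the scene too. What is shaped like the block_star but orange is not meant.

How it is judged (in metres and radians):
On the way, in this order (a step that is already met when the one before it is completed fails the run):
1. the lever is latched down and let go: the plate stays up by itself (z of plate_edge in the frame of glue_press above 0.055 m and contact force between each of the arm, the fingers and lift_lever below 0.3 N), for 0.6 s.
2. the block is fully home against the back stop under the raised plate (x of block_star in the frame of bed_home between -0.004 and 0.004 m and y of block_star in the frame of bed_home between -0.012 and 0.012 m and angle between the x axis of block_star and the x axis of glue_press, either way round below 0.1 rad and z of plate_edge in the frame of glue_press above 0.055 m), for 0.2 s.
At the end, for the whole second after the job is handed in: The block is fully home (its centre within 4 mm of the home point along the bed, 12 mm across, within 0.1 rad of straight), flat on the bed, and the plate rests on it: front edge 34.5 to 41.5 mm above the worktop and pressing on the block with more than 2 N, all at rest (x of block_star in the frame of bed_home between -0.004 and 0.004 m and y of block_star in the frame of bed_home between -0.012 and 0.012 m and angle between the x axis of block_star and the x axis of glue_press, either way round below 0.1 rad and z of plate_edge in the frame of glue_press between 0.0345 and 0.0415 m and contact force between plate and block_star above 2 N and height (world z) of block_star below 0.016 m and angle between block_star's own z axis and vertical below 0.05 rad and linear speed of block_star below 0.02 m/s and angular speed of plate below 0.05 rad/s); the robot touches nothing.
It fails at once if the block is lifted or tipped (height (world z) of block_star above 0.02 m or angle between block_star's own z axis and vertical above 0.12 rad).
It fails at once if the plate is pushed or raised by hand (contact force between any of the fingers, the arm and plate above 2 N).
It fails at once if a bystander is moved more than 25 mm (distance of any of block_cat, block_fish, cutter_v, cutter_u, baren, ink_tube_0, lid_spare from where it was at the start of the episode above 0.025 m).
It also fails if it takes over 61 s, if anything falls off the work surface, if the arm or the gripper's body presses on something with over 40 N, if the wrist force passes 120 N, or if a joint passes its speed limit or range.

### The arm

A 7-joint arm with a two-finger parallel gripper is mounted at the origin on a cart in front of the work surface, level with it; the furniture and walls round the work are solid. World frame = base frame: x ahead of the robot, y to its left, z up, the work surface at z = 0. Lengths are in m, angles in degrees, forces in N, time in s.
With the tool pointing down it reaches from about 0.425 to 0.875 m from the base axis. Payload 4.7 kg.
Tool frame: the origin (TCP) lies at the very end of the fingers, on their centre line; the grasp point (between the pads) lies behind it (env.pinch_z is the z of the grasp point in the tool frame, in m); z points along the fingers, y is the direction in which the jaws open and shut (so a half turn about z gives the same grasp; the last joint's range is limited). The gripper opens to 87 mm and grips with 3 to 60 N. Pads are 19 mm wide; open, the fingers measure 117 mm over their backs; the gripper's body (75 mm by 190 mm) begins 51 mm behind the grasp point.
Start: joints at [77.011, 18.392, -4.016, 83.108, 1.295, 78.541, -3.26], TCP at [0.155, -0.631, 0.223] pointing down, gripper open.
Joint ranges: [-163.93, 163.93], [-17.29, 119.83], [-79.2, 71.16], [3.27, 140.29], [-89.18, 269.18], [5.43, 117.66], [-154.24, 154.24]. Speed limits (degrees/s): [147.25, 147.25, 180, 180, 180, 180, 180].

### API

Orientations are given as [roll, pitch, yaw] about the fixed x, y, z axes, in that order (R = Rz(yaw) Ry(pitch) Rx(roll)).
In Python, from cell import readout, read_camera, env gives the robot as it stands. The module is installed in compiled form; this text tells all that it offers.
- The arm moves only by the tool servo_tool, never from a script. Its argument "plan" is a list that holds one entry, the list of rows, each a list of 5 numbers: the finger opening in m, from 0 to 0.087, then the shift along the tool's x, y, z in m, then the turn about the tool's z in rad. In form: [[[jaw, x, y, z, yaw], ...]]. A call has 1 to 12 rows; each row is the pose to reach, as a shift and turn from the pose measured when the call began, along the tool's axes at that moment; what a row does not reach only later rows make up. A row lasts 1/12 s, in which the tool goes at most 41.7 mm and 7.16 degrees, less where a joint would pass 70% of its speed; a pose out of reach is approached as far as the arm can. A call with a gripper value outside its range is refused whole. The fingers move at their own pace and stop on an object; "force" is the grip in N (left out, the last holds). Time passes only in rows, so rows that repeat a pose let the fingers close. It gives the time, the measured TCP pose, the force and the opening at its end, in the units of the state.
- readout.get_obs(): the state, without advancing time (a new reading comes with each control period).
- read_camera(name): name is "scene" or "top" or "wrist"; returns a dict with "image" (480x640x3 uint8, red, green, blue), "range_z" (480x640 float32, m along the optical axis (not along the pixel's ray), 0 where there is no reading), "mtx" (3x3 intrinsics, pixels), "camera_from_world" (4x4, takes a point from world to camera coordinates). Camera axes: x right, y up, looking along -z (the intrinsics and any distortion apply to the point x, -y, -z); pixel columns grow to the right and rows downward; lengths in m; the calibration is good to about 2 mm. A picture is of the moment at which its call begins.
- env.sign_off(): hands the job in, once; it reports no verdict.
The state is a dict: "time_s": time; "qpos": joint angles; "joint_velocities": joint speeds; "effort": joint torques, N m; "tool_pos": TCP position; "tool_rot": TCP orientation; "force": force on the tool from outside, world axes, zero at the start; "wrist_torque": the same for the moment, N m; "grip_width": finger opening in m.
Only numpy, scipy, OpenCV 4.12 (cv2) and the standard library are available. Lean on these libraries where they do the work, as an engineer would, in place of code of your own. Each camera call takes 0.05 s, during which the arm holds its last target. There are 200 camera calls.

## Working session

There is one attempt and no reset: what is moved stays moved. The work goes in short steps, Python scripts to look and compute and a tool call to move; the robot and the scene stay as the last step left them, time stands still between calls to the robot, and variables do not carry over. Pictures are saved under pics/ and viewed, about 8 in all and at most 12, crops included, and the job is handed in when it is done.

Besides the shell and the picture viewer there is one more tool, called after "Emit:" as a command line: name --argument value ..., lists and objects as JSON in quotes. servo_tool: Moves the arm, as the interface text tells. Its arguments: {"type":"object","properties":{"plan":{"type":"array"},"force":{"type":"number"}},"required":["plan"]}

```bash
mkdir -p pics; cat > h.py <<'E'
import numpy as np, cv2
from cell import readout, read_camera, env
def save(n,d): cv2.imwrite(n,cv2.cvtColor(d["image"],cv2.COLOR_RGB2BGR))
def px2w(d,u,v,r=2):
    p=d["range_z"][v-r:v+r+1,u-r:u+r+1]; z=np.median(p[p>0]); K=d["mtx"]
    c=np.array([(u-K[0,2])*z/K[0,0],-(v-K[1,2])*z/K[1,1],-z,1])
    return (np.linalg.inv(d["camera_from_world"])@c)[:3]
def w2px(d,P):
    c=d["camera_from_world"]@np.append(P,1); K=d["mtx"]
    return K[0,0]*c[0]/-c[2]+K[0,2], K[1,1]*-c[1]/-c[2]+K[1,2]
E
python3 - <<'E'
from h import *
import pickle
for n in("top","scene"):
    d=read_camera(n); save(f"pics/{n}0.png",d); pickle.dump(d,open(f"{n}0.pkl","wb"))
print(readout.get_obs(), env.pinch_z)
E
```

```text
{'time_s': 0.1, 'qpos': array([77.01015402, 18.43611516, -4.01602838, 83.16805518,  1.29571876,
       78.5417872 , -3.26096607]), 'joint_velocities': array([ 0.08592684, -0.12770894,  0.08632179, -0.12123225,  0.09592524,
       -0.05302996, -0.03576168]), 'effort': array([-6.83228955e-04, -4.92571843e+01, -4.06190325e-01, -3.13398886e+01,
       -6.41730800e-02,  3.94737802e-02,  8.10496749e-05]), 'tool_pos': array([ 0.15485399, -0.63076655,  0.22155495]), 'tool_rot': array([-1.79899319e+02,  6.05109589e-03,  1.37990980e+01]), 'force': array([-0.3909075 ,  0.18870055,  0.35402047]), 'wrist_torque': array([ 0.03624794,  0.02420416, -0.02027306]), 'grip_width': 0.08699485001706275} -0.0187
```

View pics/top0.png

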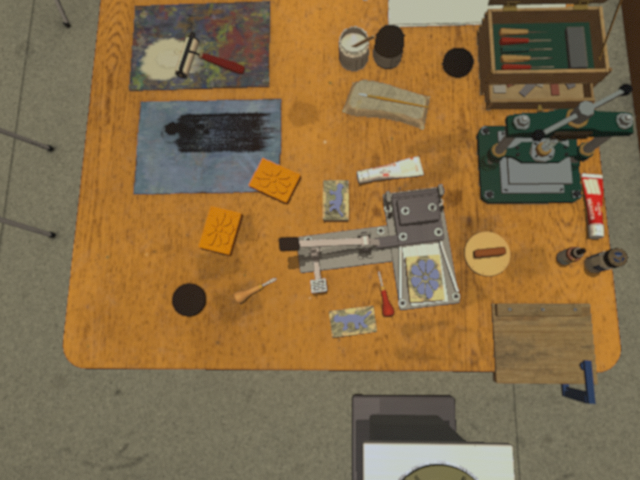

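View pics/scene0.png

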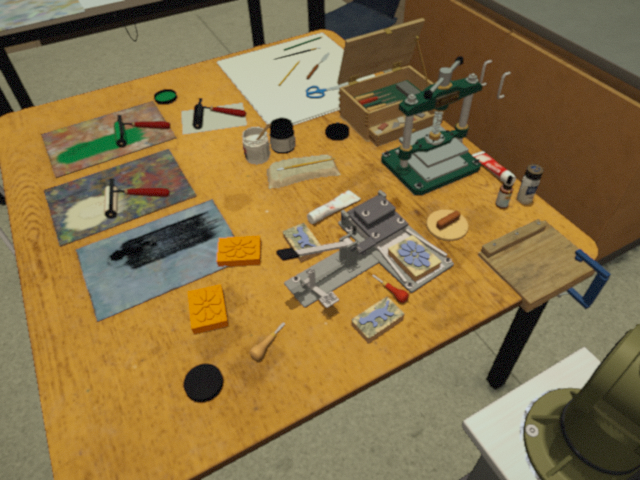

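The top view shows the press at about (270–460, 185–310). The flower block lies on the bed at (425, 278), the black lever pad is at (289, 244) and the latch thumb at (318, 285). The orange flower blocks at (220, 231) and (275, 180) are decoys, since block_star is the cream one with the blue flower on the bed. I'll enlarge a crop to confirm.

```bash
python3 - <<'E'
from h import *
import pickle
d=pickle.load(open("top0.pkl","rb"))
im=cv2.cvtColor(d["image"],cv2.COLOR_RGB2BGR)[180:320,270:470]
cv2.imwrite("pics/crop1.png",cv2.resize(im,None,fx=4,fy=4,interpolation=cv2.INTER_CUBIC))
for n,u,v in[("pad",289,244),("thumb",318,285),("block",425,278),("cat?",353,321),("cutv",386,300),("baren",488,254),("fish",336,200),("tube",390,170),("lid",189,299),("cutu",250,291)]: print(n,px2w(d,u,v,1).round(4))
E
```

```text
pad [0.5578 0.3109 0.1566]
thumb [0.4863 0.2584 0.047 ]
block [0.5032 0.0216 0.0377]
cat? [0.4087 0.1812 0.0244]
cutv [0.4559 0.1069 0.0171]
baren [ 0.5578 -0.1206  0.0337]
fish [0.6873 0.2199 0.0243]
tube [0.7617 0.0926 0.0189]
lid [0.4567 0.5549 0.0176]
cutu [0.4754 0.4156 0.0166]
```

View pics/crop1.png

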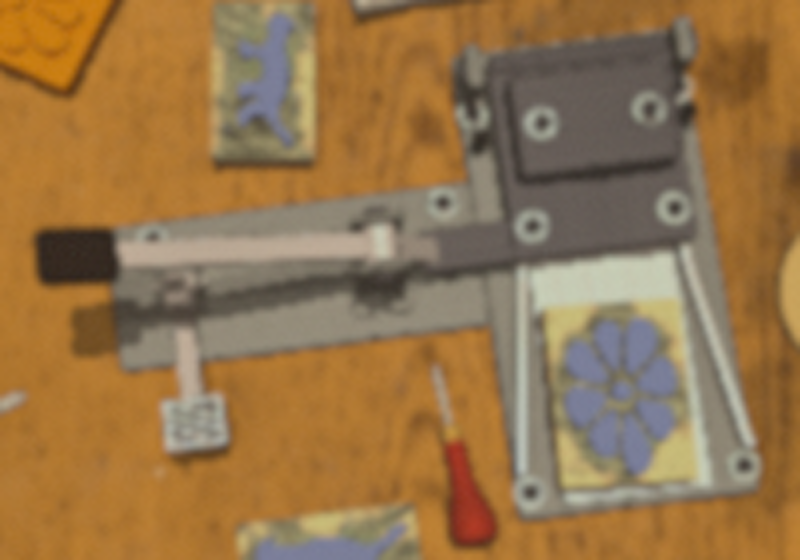

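The crop confirms it: the cream block with the blue flower at crop (620, 390) is lying on the bed. It's a single one, rotated a few degrees relative to the guides. I'll fit the press pose from known features.

```bash
python3 - <<'E'
from h import *
import pickle
from scipy.optimize import least_squares
d=pickle.load(open("top0.pkl","rb"));K=d["mtx"];Ti=np.linalg.inv(d["camera_from_world"])
def ray(cx,cy,z):
    u,v=270+cx/4-.4,180+cy/4-.4
    r=Ti[:3,:3]@np.array([(u-K[0,2])/K[0,0],-(v-K[1,2])/K[1,1],-1]);o=Ti[:3,3]
    return (o+r*(z-o[2])/r[2])[:2]
F=[("bfl",520,517,.012,-160,68),("bfr",758,490,.012,-160,-68),("thumb",195,423,.047,-85,242),("pad",77,256,.153,-5,284),("plFL",507,262,.037,-17,52),("plFR",694,240,.037,-17,-52)]
W=np.array([ray(a,b,z) for _,a,b,z,_,_ in F]);P=np.array([[x,y] for *_,x,y in F])/1000
def R(t): return np.array([[np.cos(t),-np.sin(t)],[np.sin(t),np.cos(t)]])
f=lambda q:((P@R(q[0]).T+q[1:])-W).ravel()
s=least_squares(f,[0,.55,0],loss="soft_l1",f_scale=.003)
q=s.x;print("pose",np.degrees(q[0]),q[1:]);print((f(q).reshape(-1,2)*1000).round(1))
for n,x,y in[("home",20,0),("padrest",-5,284),("padlatched",-5,128+175*np.cos(.14)+1),("thumb",-85,242),("frontmouth",-160,0)]: print(n,(R(q[0])@[x/1e3,y/1e3]+q[1:]).round(4))
B=np.array([ray(*c,.034) for c in[(543,306),(690,296),(705,478),(560,488)]])
c=B.mean(0);print("block",c,"in press",(R(q[0]).T@(c-q[1:])*1e3).round(1))
ex=(B[0]+B[1]-B[2]-B[3])/2;ey=(B[0]+B[3]-B[1]-B[2])/2;print("size",np.linalg.norm(ex),np.linalg.norm(ey),"yaw",np.degrees(np.arctan2(ex[1],ex[0])),np.degrees(np.arctan2(-ey[0],ey[1])))
E
```

```text
pose 7.639977454131104 [0.6018149  0.03132691]
[[-2.3  1.1]
 [ 0.2 -0.6]
 [-0.1  2.2]
 [-0.2  0.5]
 [ 0.4 -2.6]
 [ 1.8 -0.7]]
home [0.6216 0.034 ]
padrest [0.5591 0.3121]
padlatched [0.5567 0.3303]
thumb [0.4854 0.2599]
frontmouth [0.4432 0.0101]
block [0.50501893 0.0194415 ] in press [-97.5   1.1]
size 0.10178566994010178 0.08103845417505044 yaw 3.1306215555879926 4.0288807450118025
```

Emit:
servo_tool --plan '[[[0, 0.419, -0.259, -0.02, 0.107], [0, 0.419, -0.259, -0.02, 0.107], [0, 0.419, -0.259, -0.02, 0.107], [0, 0.419, -0.259, -0.02, 0.107], [0, 0.419, -0.259, -0.02, 0.107], [0, 0.419, -0.259, -0.02, 0.107], [0, 0.419, -0.259, -0.02, 0.107], [0, 0.419, -0.259, -0.02, 0.107], [0, 0.419, -0.259, -0.02, 0.107], [0, 0.419, -0.259, -0.02, 0.107], [0, 0.419, -0.259, -0.02, 0.107], [0, 0.419, -0.259, -0.02, 0.107]]]' --force 20

```text
time_s: 1.1
tool_pos: [0.5018, -0.2762, 0.2419]
tool_rot: [-179.9, -0.0, 7.8]
force: [0.8, -0.5, -0.3]
grip_width: 0.0148
```

Emit:
servo_tool --plan '[[[0, 0.137, -0.575, 0.03, 0], [0, 0.137, -0.575, 0.03, 0], [0, 0.137, -0.575, 0.03, 0], [0, 0.137, -0.575, 0.03, 0], [0, 0.137, -0.575, 0.03, 0], [0, 0.137, -0.575, 0.03, 0], [0, 0.137, -0.575, 0.03, 0], [0, 0.137, -0.575, 0.03, 0], [0, 0.137, -0.575, 0.03, 0], [0, 0.137, -0.575, 0.03, 0], [0, 0.137, -0.575, 0.03, 0], [0, 0.137, -0.575, 0.03, 0]]]'

```text
time_s: 2.1
tool_pos: [0.5497, 0.2191, 0.2176]
tool_rot: [-179.9, 0.0, 7.8]
force: [0.4, 0.4, 0.4]
grip_width: 0.0005
```

Emit:
servo_tool --plan '[[[0, 0.02, -0.08, 0.005, 0], [0, 0.02, -0.08, 0.005, 0], [0, 0.02, -0.08, 0.005, 0]]]'

```text
time_s: 2.35
tool_pos: [0.5548, 0.3117, 0.2113]
tool_rot: [-179.4, 0.2, 8.5]
force: [-1.5, -0.2, 0.3]
grip_width: 0.0004
```

Emit:
servo_tool --plan '[[[0, 0.003, 0, 0.04, 0], [0, 0.003, 0, 0.055, 0], [0, 0.003, -0.002, 0.063, 0], [0, 0.003, -0.005, 0.073, 0], [0, 0.003, -0.007, 0.082, 0], [0, 0.003, -0.01, 0.091, 0], [0, 0.003, -0.012, 0.1, 0], [0, 0.003, -0.014, 0.109, 0], [0, 0.003, -0.017, 0.118, 0], [0, 0.003, -0.019, 0.127, 0], [0, 0.003, -0.019, 0.133, 0], [0, 0.003, -0.019, 0.133, 0]]]'

```text
time_s: 3.35
tool_pos: [0.5545, 0.3297, 0.0787]
tool_rot: [-179.6, 0.3, 8.4]
force: [-2.0, -2.8, 4.3]
grip_width: 0.0008
```

Contact is made, so I'll press on down to the latch and just short of the end stop.

Emit:
servo_tool --plan '[[[0, 0.002, 0, 0.006, 0], [0, 0.002, 0, 0.012, 0], [0, 0.002, 0, 0.018, 0], [0, 0.002, 0, 0.023, 0], [0, 0.002, 0.001, 0.028, 0], [0, 0.002, 0.001, 0.031, 0], [0, 0.002, 0.001, 0.031, 0]]]'

```text
time_s: 3.93
tool_pos: [0.556, 0.3285, 0.0492]
tool_rot: [-179.7, 0.3, 8.3]
force: [-3.1, -1.8, 5.1]
grip_width: 0.0005
```

Emit:
servo_tool --plan '[[[0, 0, 0, 0, 0], [0, 0, 0, -0.005, 0], [0, 0, 0, -0.01, 0], [0, 0, 0, -0.02, 0], [0, 0, 0, -0.05, 0], [0, 0, 0, -0.09, 0], [0, 0, 0, -0.13, 0], [0, 0, 0, -0.13, 0]]]'

```text
time_s: 4.6
tool_pos: [0.5608, 0.3305, 0.1889]
tool_rot: [-179.5, -0.5, 8.3]
force: [1.1, 0.7, 1.3]
grip_width: 0.0007
```

```bash
python3 - <<'E'
from h import *
d=read_camera("scene"); 
im=cv2.cvtColor(d["image"],cv2.COLOR_RGB2BGR)[150:350,240:500]
cv2.imwrite("pics/s2.png",cv2.resize(im,None,fx=3,fy=3,interpolation=cv2.INTER_CUBIC))
o=readout.get_obs();print(o["tool_pos"],o["tool_rot"],o["force"])
E
```

```text
[0.55960355 0.32948877 0.1852485 ] [-179.57456328   -0.228647      8.26994847] [ 0.17346653 -0.39939612 -0.07968626]
```

View pics/s2.png

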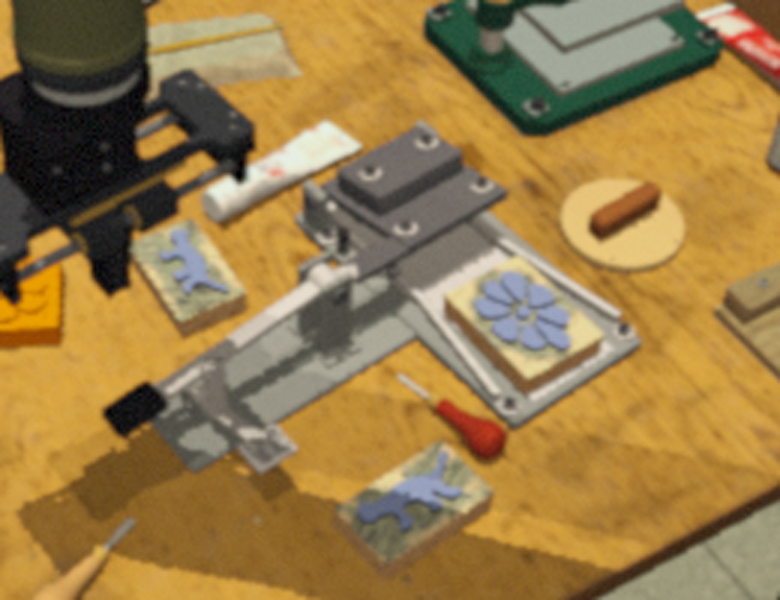

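The picture shows the lever down under the latch nose (pad at (135, 408)) and the plate raised by itself at (430, 200). The block is untouched. Next I move to the loading end.

Emit:
servo_tool --plan '[[[0, -0.175, 0.299, 0, 0.011], [0, -0.175, 0.299, 0, 0.011], [0, -0.175, 0.299, 0, 0.011], [0, -0.175, 0.299, 0, 0.011], [0, -0.175, 0.299, 0, 0.011], [0, -0.175, 0.299, 0, 0.011], [0, -0.175, 0.299, 0, 0.011], [0, -0.175, 0.299, 0, 0.011], [0, -0.175, 0.299, 0, 0.011], [0, -0.175, 0.299, 0, 0.011], [0, -0.175, 0.299, 0, 0.011], [0, -0.175, 0.299, 0, 0.011]]]'

```text
time_s: 5.65
tool_pos: [0.4296, 0.0095, 0.1822]
tool_rot: [-179.5, -0.2, 7.7]
force: [0.5, -0.2, 0.1]
grip_width: 0.0005
```

```bash
python3 - <<'E'
from h import *
o=readout.get_obs();print(o["tool_pos"],o["tool_rot"],o["force"],o["qpos"].round(1))
E
```

```text
[0.42964155 0.00952797 0.18223806] [-179.54443486   -0.22805309    7.72065852] [ 0.46154218 -0.22660553  0.12745023] [ 32.7  -7.2 -34.1 114.6  -4.8  71.3 -82. ]
```

Emit:
servo_tool --plan '[[[0, 0, 0, 0.04, 0], [0, 0, 0, 0.08, 0], [0, 0, 0, 0.115, 0], [0, 0, 0, 0.135, 0], [0, 0, 0, 0.15, 0], [0, 0, 0, 0.155, 0], [0, 0, 0, 0.155, 0]]]'

```text
time_s: 6.23
tool_pos: [0.4292, 0.0125, 0.026]
tool_rot: [-179.4, -0.1, 7.9]
force: [-0.3, -0.2, 0.7]
grip_width: 0.0007
```

Emit:
servo_tool --plan '[[[0, 0.003, 0.003, 0, 0.004], [0, 0.007, 0.004, 0, 0.004], [0, 0.013, 0.004, 0, 0.004], [0, 0.019, 0.004, 0, 0.004], [0, 0.025, 0.004, 0, 0.004], [0, 0.032, 0.004, 0, 0.004], [0, 0.04, 0.004, 0, 0.004], [0, 0.048, 0.004, 0, 0.004], [0, 0.056, 0.004, 0, 0.004], [0, 0.064, 0.004, 0, 0.004], [0, 0.072, 0.004, 0, 0.004], [0, 0.08, 0.004, 0, 0.004]]]'

```text
time_s: 7.23
tool_pos: [0.5096, 0.0195, 0.026]
tool_rot: [-179.4, -0.0, 7.6]
force: [-2.6, -1.1, 1.6]
grip_width: 0.0007
```

```bash
python3 - <<'E'
from h import *
d=read_camera("top")
im=cv2.cvtColor(d["image"],cv2.COLOR_RGB2BGR)[180:320,350:490]
a=cv2.resize(im,None,fx=4,fy=4,interpolation=cv2.INTER_CUBIC)
d=read_camera("wrist")
save("pics/w3.png",d)
cv2.imwrite("pics/t3.png",a)
o=readout.get_obs();print(o["tool_pos"],o["tool_rot"],o["force"])
E
```

```text
[0.51087748 0.02008591 0.0263225 ] [-1.79374672e+02 -1.78958992e-01  7.66329608e+00] [-0.61564084  0.46228715 -0.64968779]
```

View pics/w3.png

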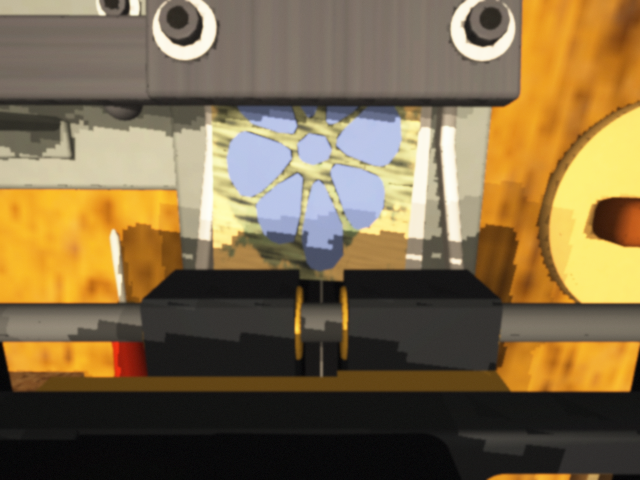

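The wrist view shows the block straight between the guides (edges about 213 and 415) and entering under the plate. I'll continue to just before the stop.

Emit:
servo_tool --plan '[[[0, 0.008, 0, 0, 0], [0, 0.016, 0, 0, 0], [0, 0.024, 0, 0, 0], [0, 0.031, 0, 0, 0], [0, 0.037, 0, 0, 0], [0, 0.041, 0, 0, 0], [0, 0.044, 0, 0, 0], [0, 0.046, 0, 0, 0], [0, 0.048, 0, 0, 0], [0, 0.05, 0, 0, 0], [0, 0.05, 0, 0, 0]]]'

```text
time_s: 8.25
tool_pos: [0.5597, 0.0266, 0.0263]
tool_rot: [-179.4, -0.1, 7.7]
force: [-3.5, -1.8, 2.6]
grip_width: 0.0001
```

Emit:
servo_tool --plan '[[[0, 0.001, 0, 0, 0], [0, 0.002, 0, 0, 0], [0, 0.003, 0, 0, 0], [0, 0.003, 0, 0, 0]]]'

```text
time_s: 8.58
tool_pos: [0.5598, 0.0266, 0.0261]
tool_rot: [-179.4, 0.3, 7.7]
force: [-10.6, -2.9, 8.2]
grip_width: 0.0001
```

Emit:
servo_tool --plan '[[[0, 0.001, 0, 0, 0], [0, 0.002, 0, 0, 0], [0, 0.003, 0, 0, 0], [0, 0.003, 0, 0, 0]]]'

```text
time_s: 8.92
tool_pos: [0.5598, 0.0266, 0.026]
tool_rot: [-179.5, 0.7, 7.7]
force: [-11.4, -3.1, 9.7]
grip_width: 0.0009
```

The block has stopped firmly at about 11 N, where the back stop is expected. I'll back off slightly and measure it.

Emit:
servo_tool --plan '[[[0, -0.004, 0, 0, 0], [0, -0.012, 0, 0, 0], [0, -0.025, 0, 0, 0], [0, -0.04, 0, 0, 0], [0, -0.05, 0, 0, 0], [0, -0.05, 0, 0, 0]]]'

```text
time_s: 9.42
tool_pos: [0.5086, 0.0198, 0.0264]
tool_rot: [-179.5, 0.7, 7.7]
force: [-0.2, 0.9, -1.5]
grip_width: 0.0006
```

```bash
python3 - <<'E'
from h import *
import pickle
d=read_camera("wrist");save("pics/w4.png",d);pickle.dump(d,open("w4.pkl","wb"))
o=readout.get_obs();print(o["tool_pos"],o["tool_rot"],o["force"])
E
```

```text
[0.51000988 0.01983258 0.02673151] [-179.486823      0.60884396    7.65399289] [0.60381676 0.6167297  0.74542751]
```

View pics/w4.png

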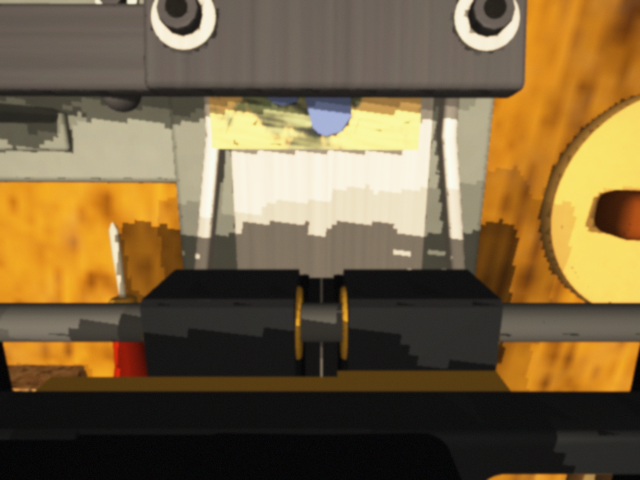

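```bash
python3 - <<'E'
from h import *
import pickle
d=pickle.load(open("w4.pkl","rb"));K=d["mtx"];Ti=np.linalg.inv(d["camera_from_world"])
t=np.radians(7.64);R=np.array([[np.cos(t),-np.sin(t)],[np.sin(t),np.cos(t)]]);p0=np.array([.6018,.0313])
def ray(u,v,z):
    r=Ti[:3,:3]@np.array([(u-K[0,2])/K[0,0],-(v-K[1,2])/K[1,1],-1]);o=Ti[:3,3]
    return R.T@((o+r*(z-o[2])/r[2])[:2]-p0)*1e3
pr=lambda u,v:(lambda w:np.append(R.T@(w[:2]-p0),w[2])*1e3)(px2w(d,u,v,1))
for a in[(211,150),(420,150)]: print("blk edge",ray(*a,.034),)
print("surf",[pr(u,v).round(1) for u,v in[(250,140),(380,140),(300,165)]])
for a in[(147,96),(523,96)]: print("plate",ray(*a,.066))
print("plate depth",pr(330,80).round(1),pr(330,50).round(1))
E
```

```text
blk edge [-31.71341837  43.15745963]
blk edge [-31.63050371 -34.3549417 ]
surf [array([-28.1,  28.1,  36. ]), array([-28. , -19.2,  35.8]), array([-38.7,  11.4,  13.3])]
plate [-15.41662732  51.66683673]
plate [-15.43754615 -55.26722207]
plate depth [-11.8  -0.5  71.2] [-4.1 -0.5 69.7]
```

The block's near edge is at press x = −31.7 mm on both corners (target −31) and its y offset is about +4 to +5 mm. It is straight and home. Next I press the thumb-piece.

Emit:
servo_tool --plan '[[[0, 0, 0, -0.04, 0], [0, 0, 0, -0.08, 0], [0, 0, 0, -0.12, 0], [0, 0.008, -0.03, -0.12, 0], [0, 0.008, -0.07, -0.12, 0], [0, 0.008, -0.11, -0.12, 0], [0, 0.008, -0.15, -0.12, 0], [0, 0.008, -0.19, -0.12, 0], [0, 0.008, -0.23, -0.1, 0], [0, 0.008, -0.24, -0.08, 0], [0, 0.008, -0.24, -0.06, 0], [0, 0.008, -0.24, -0.06, 0]]]'

```text
time_s: 10.47
tool_pos: [0.4844, 0.2591, 0.0854]
tool_rot: [-179.5, 0.9, 7.8]
force: [0.1, -1.3, 0.2]
grip_width: 0.0005
```

```bash
python3 - <<'E'
from h import *
d=read_camera("wrist");save("pics/w5.png",d)
o=readout.get_obs();print(o["tool_pos"],o["tool_rot"],o["force"])
E
```

```text
[0.4857677  0.25841363 0.08721705] [-179.48342773    0.7947116     7.72225098] [0.82975845 0.13415222 0.71992496]
```

View pics/w5.png

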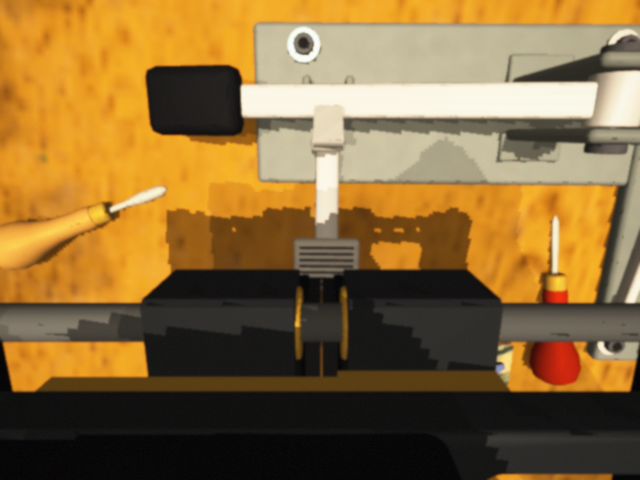

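The thumb-piece (295–358, from 239) is centred under the fingertips, so I press it down about 16 mm and come back up.

Emit:
servo_tool --plan '[[[0, 0, 0, 0.02, 0], [0, 0, 0, 0.036, 0], [0, 0, 0, 0.044, 0], [0, -0.001, 0, 0.05, 0], [0, -0.002, 0, 0.055, 0], [0, -0.003, 0, 0.058, 0], [0, -0.003, 0, 0.058, 0], [0, -0.003, 0, 0.058, 0], [0, -0.003, 0, 0.058, 0], [0, -0.003, 0, 0.058, 0], [0, -0.003, 0, 0.058, 0], [0, -0.003, 0, 0.058, 0]]]'

```text
time_s: 11.52
tool_pos: [0.4826, 0.2587, 0.0297]
tool_rot: [-179.5, 0.7, 7.7]
force: [0.2, -2.1, 4.0]
grip_width: 0.0005
```

```bash
python3 - <<'E'
from h import *
d=read_camera("top")
for u,v in[(289,244),(288,242),(410,230),(418,236)]: print(px2w(d,u,v,1).round(4))
E
```

```text
[0.5067 0.2764 0.4267]
[0.5104 0.2785 0.4226]
[0.6099 0.0532 0.0484]
[0.5963 0.0357 0.0475]
```

The plate top is now at about 48 mm, so its lower edge is at about 38 mm and it has come down. I'll retreat straight up and away.

Emit:
servo_tool --plan '[[[0, 0, 0, -0.01, 0], [0, 0, 0, -0.03, 0], [0, 0, 0, -0.07, 0], [0, 0, 0, -0.11, 0], [0, 0, 0, -0.15, 0], [0, 0, 0, -0.19, 0], [0, 0, -0.04, -0.21, 0], [0, 0, -0.08, -0.21, 0], [0, 0, -0.12, -0.21, 0], [0, 0, -0.16, -0.21, 0], [0, 0, -0.16, -0.21, 0], [0, 0, -0.16, -0.21, 0]]]'

```text
time_s: 12.57
tool_pos: [0.4603, 0.4196, 0.2409]
tool_rot: [-179.3, 0.9, 8.2]
force: [0.7, -0.3, -0.5]
grip_width: 0.0003
```

```bash
python3 - <<'E'
from h import *
import pickle
d=read_camera("top"); pickle.dump(d,open("t6.pkl","wb"))
im=cv2.cvtColor(d["image"],cv2.COLOR_RGB2BGR)[170:330,230:500]
cv2.imwrite("pics/t6.png",cv2.resize(im,None,fx=2.9,fy=2.9,interpolation=cv2.INTER_CUBIC))
t=np.radians(7.64);R=np.array([[np.cos(t),-np.sin(t)],[np.sin(t),np.cos(t)]]);p0=np.array([.6018,.0313])
for x,y in[(-8,0),(-8,30),(-8,-30),(-24,0),(-24,20),(-24,-20)]:
    w=R@[x/1e3,y/1e3]+p0; z=.048 if x>-15 else .036
    u,v=w2px(d,[*w,z]); print(x,y,round(u),round(v),px2w(d,round(u),round(v),1).round(4))
o=readout.get_obs();print(o["time_s"],o["tool_pos"],o["force"])
E
```

```text
-8 0 421 237 [0.5938 0.0293 0.0486]
-8 30 407 239 [0.5894 0.0604 0.0481]
-8 -30 434 235 [5.985e-01 2.000e-04 4.760e-02]
-24 0 421 245 [0.5776 0.0282 0.0379]
-24 20 412 246 [0.5758 0.048  0.0353]
-24 -20 430 244 [0.5803 0.0077 0.0358]
12.6167 [0.46220164 0.41704392 0.24080703] [ 0.23038672 -0.81889655 -0.36653105]
```

View pics/t6.png

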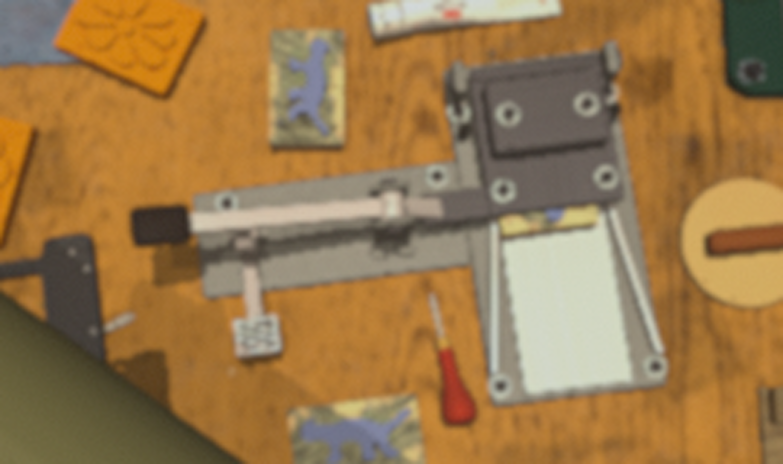

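The plate rests level on the block (top at 48 mm), the lever is freed and the bystanders are where they were. The arm is clear.

```bash
python3 -c "
from cell import env
print(env.sign_off())"
```

```text
the job is handed in; nothing more can be done
None
```

The block is loaded and under the plate, and I handed the job in at about 12.6 s of robot time; the sign-off gives no verdict. I pressed the lever down with closed fingertips until it latched and let go. I then slid the flower block along the guides until it stopped firmly against the back stop, at about 11 N. Pressing the thumb-piece about 17 mm freed the lever, and I lifted clear.

- **Block:** with the plate still raised, its near edge measured 0.7 mm from the target along the bed. It was straight and about 4–5 mm off centre, and the limit is 12 mm. I did not measure its position again after the plate came down, but the last picture shows its near edge still sticking out in front of the plate.
- **Plate:** its top measured about 48 mm above the worktop, so the lower front edge is at about 38 mm, level on the block. I had no way to measure how hard it presses on the block.
- **Surroundings:** in the last picture the two narrow blocks, the red cutter, the baren and the ink tube look unmoved. The arm hid the lid and most of the wooden-handled cutter, but it never worked near them. The tool touched nothing at the end: TCP at z = 0.24 m, force only noise.

No check failed. While pushing against the stop the tool also felt about 10 N upward, which I took to be friction at the block. That force went away when I backed off.

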